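Fetch the paste jar from behind the bottles in the dental materials caddy

TASK

The low jar of polishing paste stands at the back of the white materials caddy, shut in by the round bottle, the square bottle and the spray can: move all three out onto the empty steel tray, then take the jar and stand it in the middle of the empty square compartment of the grey set-up tray. Only then put the two bottles and the can back upright in the caddy, each one on the very spot where it stood at the start. Set things down without dropping or tipping them over, and do not shift the tumbler, the curing light or the cotton-roll box.

Things in the scene. Friction and masses are not known exactly. Their poses are not given: they have to be found in the camera images.
- round_bottle: Loose white plastic round bottle, 54 mm in diameter up to 106 mm, then a sloping shoulder to a round white screw cap 30 mm in diameter from 122 to 156 mm above its underside. About 0.24 kg. Origin: centre of the underside; z up its axis. Stands in the caddy left of, right of or in front of the jar (as the square bottle and the spray can do; which stands where changes). Any yaw will do when it is put back.
- square_bottle: Loose amber glass bottle with a square body 52 x 52 mm, 106 mm high, on it a round neck and a round black cap 34 mm in diameter from 114 to 150 mm above its underside. About 0.28 kg. Origin: centre of the underside; z up its axis, x and y square to its flat sides. Any yaw will do when it is put back.
- spray_can: Loose bare-metal round spray can, 53 mm in diameter (55 mm at its seams) up to 110 mm, then a short shoulder to a round grey cap 38 mm in diameter from 120 to 162 mm above its underside. About 0.2 kg. Origin: centre of the underside; z up its axis. Any yaw will do when it is put back.
- jar: Loose low round white jar with a ribbed lid, 56 mm in diameter over the lid, 46 mm high in all (lid from 28 to 46 mm). About 0.12 kg. Origin: centre of the underside; z up. At the start it stands at the back of the caddy with a gap of only a few mm to each of the three neighbours, whose centres lie 60 mm to its left, to its right and in front of it: too little for a finger, and the neighbours are too tall and close for a gripper's body.
- caddy: Fixed white materials caddy: a flat tray 158 mm (x) by 216 mm (y), floor 4 mm thick, rim 4 mm wide and 20 mm high, with two small open pockets, 56 x 58 mm, top 40 mm high with small tubes in one up to 68 mm, in its two front corners (centred at x -47, y +75 and -75 mm). Origin: centre of the underside; x points to its back, away from the robot; z up. Jar near x +30, y 0 mm; the three places round it near x +30, y +60; x +30, y -60; and x -30, y 0 mm. It stays where it is.
- steel_tray: Fixed, empty, shallow stainless steel tray, the side area: 240 mm (x) by 120 mm (y), floor 3 mm thick, rim 3 mm wide and 12 mm high. Origin: centre of the underside; x along its length, z up. It lies left or right of the caddy. Two bottles and the can fit on it in a row along x, 72 mm apart.
- setup_place (a point): Centre of the floor of the empty square compartment, 98 x 98 mm, of the fixed grey set-up tray (200 mm along x, 170 mm along y, all walls 14 mm high above the table, 4 mm wide, floor 3 mm thick). x and y lie along the tray's sides, z up. The tray's centre lies at x +47, y +32 mm from this point; its other sections hold three dental instruments (+y side) and cotton rolls (+x side), none standing above the walls. It lies on the other side of the caddy from the steel tray.
- tumbler: Bystander, loose: blue tumbler, 72 mm in diameter, 105 mm high, with suction tips up to 155 mm; beyond the caddy. Origin: centre of the underside. Do not shift it.
- curing_light: Bystander, loose: white curing light standing upright on its round foot, 76 mm in diameter, 175 mm high in all; beyond the caddy. Origin: centre of the underside. Do not shift it.
- roll_box: Bystander, loose: low white cotton-roll box, 60 mm (x) by 95 mm (y), 52 mm high with the rolls; between the robot and the caddy. Origin: centre of the underside. Do not shift it.

How it is judged:
By the outcome, as a careful person would: the job done as asked, in the order asked, and still so for the second after the job is handed in, with the robot touching nothing.
It also fails if it takes over 134 s, if anything falls off the work surface, if the arm or the gripper's body presses on something with over 40 N, if the wrist force passes 120 N, or if a joint passes its speed limit or range.

ROBOT

A 6-joint arm with a two-finger parallel gripper is mounted at the origin on the work surface. World frame = base frame: x ahead of the robot, y to its left, z up, the work surface at z = 0. Lengths are in mm, angles in rad, forces in N, time in s.
With the tool pointing down it reaches from about 350 to 875 mm from the base axis. Payload 4.2 kg.
Tool frame: the origin (TCP) lies midway between the tips of the shut fingers; the grasp point (between the pads) lies 19 mm behind it (arm.grasp_offset is the distance from the TCP to the grasp point, in mm); z points along the fingers, y is the direction in which the jaws open and shut (so a half turn about z gives the same grasp; the last joint's range is limited). The gripper opens to 85 mm and grips with 20 to 120 N. Pads are 22 mm wide; open, the fingers measure 114 mm over their backs; the gripper's body (76 mm by 85 mm) begins 54 mm behind the grasp point. The pads swing forward as they close: fully open they stand 13 mm farther back than shut.
Start: joints at [1.5, 0.385, 0.008, 0, -1.194, -0.259], TCP at [202.376, 591.306, 231.312] pointing down, gripper open.
Joint ranges: [-3.14, 3.14], [-1.21, 2.06], [-1.07, 1.41], [-3.16, 2.05], [-2.99, -0.16], [-3.1, 3.1]. Speed limits (rad/s): [2.79, 2.79, 3.14, 3.14, 3.14, 3.14].

INTERFACE

Orientations are given as a unit quaternion [x, y, z, w].
In Python, from bench import arm gives the robot as it stands.
- The arm moves only by the tool move_arm, never from a script. Its argument "moves" is a list of rows, each an object with "gripper": the gripper's target within -1 to 1 (fully open at 1, half-way at 0, shut at -1); "xyz": the shift along the tool's x, y, z in cm, a list of three; "angular": the turn, a rotation vector about the tool's x, y, z in rad, a list of three. In form: [{"gripper": gripper, "xyz": [dx, dy, dz], "angular": [wx, wy, wz]}, ...]. A call has 1 to 10 rows; each row is the pose to reach, as a shift and turn from the pose commanded when the call began, along the tool's axes at that moment; what a row does not reach only later rows make up. A row lasts 1/8 s, in which the tool goes at most 62.5 mm and 10.7 degrees, less where a joint would pass 70% of its speed; a pose out of reach is approached as far as the arm can. A call with a gripper value outside its range is refused whole. The fingers move at their own pace and stop on an object; the grip force is fixed at half the most. Time passes only in rows, so rows that repeat a pose let the fingers close. It gives the time, the measured TCP pose, the force and the opening at its end, in the units of the state.
- arm.read_state(): the state, without advancing time (a new reading comes with each control period).
- arm.get_image(name): name is "side" or "top" or "wrist"; returns (picture, depth): 480x640x3 uint8, blue, green, red; 480x640 float32, mm along the optical axis (not along the pixel's ray), 0 where there is no reading.
- arm.get_calibration(name): a dict with "camera_matrix" (3x3 intrinsics, pixels), "R" (3x3) and "t" (3): a world point X has camera coordinates R X + t. Camera axes: x right, y down, z forward; pixel columns grow to the right and rows downward; lengths in mm; the calibration is good to about 2 mm. The wrist camera is an equidistant fisheye: a pixel r from the principal point sees the ray r / f radians off the axis. A picture is of the moment at which its call begins: read the wrist's pose just before it. get_calibration takes no time and is no camera call; for the wrist camera it gives the pose at the moment of the call.
- arm.job_done(): hands the job in, once; it reports no verdict.
The state is a dict: "clock": time; "joints": joint angles; "joint_vel": joint speeds; "joint_efforts": joint torques, N m; "position": TCP position; "ee_rot": TCP orientation; "contact_force": force on the tool from outside, world axes, zero at the start; "wrist_torque": the same for the moment, N m; "gripper_width": finger opening in mm.
Only numpy, scipy, OpenCV 4.12 (cv2) and the standard library are available. Lean on these libraries where they do the work, as an engineer would, in place of code of your own. Each camera call takes 0.05 s, during which the arm holds its last target. There are 200 camera calls.

## Working session

There is one attempt and no reset: what is moved stays moved. The work goes in short steps, Python scripts to look and compute and a tool call to move; the robot and the scene stay as the last step left them, time stands still between calls to the robot, and variables do not carry over. Pictures are saved under pics/ and viewed, about 12 in all and at most 16, crops included, and the job is handed in when it is done.

Besides the shell and the picture viewer there is one more tool, called after "Request:" by a JSON object that holds its "name" and its "arguments", one argument or row to a line. move_arm: Moves the arm, as the interface text tells. Its arguments: {"type":"object","properties":{"moves":{"type":"array","items":{"type":"object","properties":{"gripper":{"type":"number"},"xyz":{"type":"array","items":{"type":"number"}},"angular":{"type":"array","items":{"type":"number"}}}}}},"required":["moves"]}

```bash
ls; mkdir -p pics; python3 - <<'E'
from bench import arm
import cv2,numpy as np
s=arm.read_state();print(s)
for n in("top","side"):
    p,d=arm.get_image(n);cv2.imwrite(f"pics/{n}0.png",p);np.save(f"pics/{n}0.npy",d)
    c=arm.get_calibration(n);print(n,c)
E
```

```text
pics
{'clock': 0.0, 'joints': array([ 1.49958284e+00,  3.85545766e-01,  6.63764639e-03, -5.02101725e-04,
       -1.19397539e+00, -2.58613571e-01]), 'joint_vel': array([ 9.56679155e-05, -1.34212855e-03,  4.81737116e-05,  1.20810157e-03,
        4.04274065e-04,  9.16063260e-04]), 'joint_efforts': array([ 5.57664771e-04, -3.92289805e+01,  1.88404351e+01,  4.18628320e+00,
       -4.53982342e-03,  8.06249062e-06]), 'position': array([202.20938682, 590.77890509, 230.23224744]), 'ee_rot': array([ 9.86416781e-01, -1.64258303e-01, -1.34675383e-04,  1.06084429e-03]), 'contact_force': array([-0.85868925,  0.37756402,  0.15981769]), 'wrist_torque': array([ 0.03826848,  0.02282239, -0.04222841]), 'gripper_width': 85.03712352174735}
top {'camera_matrix': array([[544.04157415,   0.        , 322.24682191],
       [  0.        , 544.04157415, 233.86883339],
       [  0.        ,   0.        ,   1.        ]]), 'R': array([[-0.12777148, -0.99179722, -0.0035661 ],
       [-0.96658069,  0.125327  , -0.22364013],
       [ 0.22225258, -0.02512791, -0.97466526]]), 't': array([  53.83421553,  578.02083447, 1056.48421238])}
side {'camera_matrix': array([[486.48390385,   0.        , 317.78739247],
       [  0.        , 486.48390385, 236.12354544],
       [  0.        ,   0.        ,   1.        ]]), 'R': array([[ 0.82992778,  0.55740669, -0.02275221],
       [ 0.30744792, -0.49103205, -0.81508484],
       [-0.46550581,  0.66946644, -0.57889467]]), 't': array([-481.7378567 , -162.3262244 , 1178.73041429])}
```

View pics/top0.png

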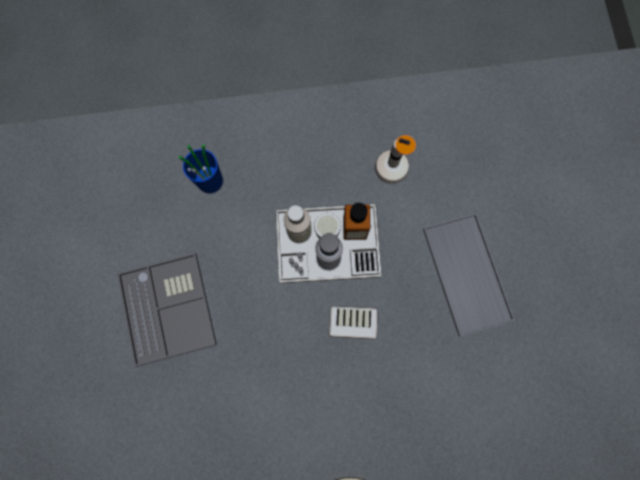

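View pics/side0.png

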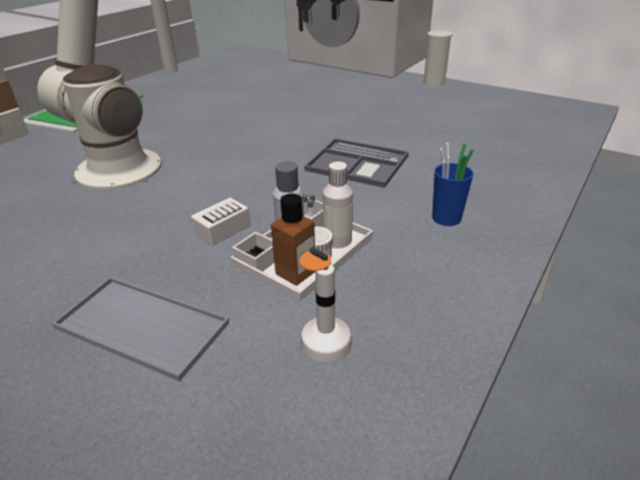

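The top view shows the caddy at about (328,243). The round bottle is on the left at (297,222), the amber square bottle on the right at (357,222), the can in front at (328,248), and the jar at (328,226). The steel tray is on the right at (468,275), with the set-up tray's empty compartment on the left at (187,327). The side view agrees.

```bash
cat > h.py <<'E'
from bench import arm
import cv2,numpy as np
def ray(n,u,v,z,c=None):
    c=c or arm.get_calibration(n);K=c["camera_matrix"];R=np.array(c["R"]);t=np.array(c["t"])
    u=np.atleast_1d(u).astype(float);v=np.atleast_1d(v).astype(float)
    a=(u-K[0,2])/K[0,0];b=(v-K[1,2])/K[1,1]
    if n=="wrist":
        r=np.hypot(a,b)+1e-12;s=np.sin(r)/r;d=np.stack([a*s,b*s,np.cos(r)],1)
    else: d=np.stack([a,b,np.ones_like(a)],1)
    d=d@R;o=-R.T@t
    return o+d*((z-o[2])/d[:,2])[:,None]
def cloud(n,depth,c=None):
    c=c or arm.get_calibration(n);K=c["camera_matrix"];R=np.array(c["R"]);t=np.array(c["t"])
    v,u=np.mgrid[:480,:640].astype(float);a=(u-K[0,2])/K[0,0];b=(v-K[1,2])/K[1,1]
    if n=="wrist":
        r=np.hypot(a,b)+1e-12;k=np.tan(np.minimum(r,1.4))/r;a=a*k;b=b*k
    P=np.stack([a*depth,b*depth,depth],-1)
    return (P-t)@R
E
python3 - <<'E'
from h import *
p=cv2.imread("pics/top0.png");d=np.load("pics/top0.npy");P=cloud("top",d)
print("table z", np.median(P[350:450,250:450,2]), P[350:450,250:450,2].std())
Z=P[...,2]
m=((Z>100)&(d>0)).astype(np.uint8)
n,l,st,ce=cv2.connectedComponentsWithStats(m)
for i in range(1,n):
    if st[i,4]<20: continue
    q=P[l==i];top=q[q[:,2]>q[:,2].max()-8]
    print(st[i],q[:,2].max(),np.round(top.mean(0),1),np.round((top.max(0)+top.min(0))/2,1),len(top))
for nm,z,pts in(("caddy",20,[(277,208),(376,204),(381,278),(280,283)]),("steel",12,[(424,230),(475,216),(512,320),(460,335)]),("setup",14,[(120,273),(197,255),(216,346),(137,364)]),("comp",14,[(160,309),(206,298),(216,346),(168,357)]),("box",52,[(332,308),(377,309),(377,337),(330,336)])):
    w=ray("top",*np.array(pts).T,z);print(nm,np.round(w[:,:2]).tolist(),"c",np.round(w.mean(0),1),"sides",np.round(np.linalg.norm(w-np.roll(w,-1,0),axis=1)),"ang",[round(float(np.arctan2(*(w[j]-w[i])[[1,0]])),3) for i,j in((0,1),(3,2),(3,0),(2,1))])
cv2.imwrite("pics/topcrop.png",cv2.resize(p[190:350,260:400],None,fx=4,fy=3.75*4/3.75,interpolation=cv2.INTER_CUBIC)[:600])
E
```

```text
table z 1.3084698758307944 70.80494121359209
[391 135  25  23 414] 179.92255768691908 [ 715.9 -203.5  175.6] [ 716.7 -204.   175.9] 24
[179 144  39  39 337] 156.29184038943936 [762.7 216.5 152.6] [760.2 215.  152.3] 30
[203 166   5   8  23] 155.22074103107835 [722.7 193.9 152.8] [722.9 194.  152.5] 8
[188 168  11   7  34] 154.3046423485698 [723.1 222.  151.7] [722.9 222.4 151.6] 11
[345 202  26  28 687] 159.375573497216 [597.1 -93.7 155.2] [597.3 -94.  155.5] 231
[284 205  27  29 584] 166.0094144007062 [606.4  26.9 161.3] [606.9  27.  162. ] 175
[315 233  28  29 632] 171.63643710960926 [539.7 -28.5 167.1] [540.  -28.8 167.6] 292
caddy [[660.0, 68.0], [642.0, -146.0], [480.0, -133.0], [497.0, 80.0]] c [569.7 -32.7  20. ] sides [215. 162. 213. 164.] ang [-1.658, -1.65, -0.071, -0.085]
steel [[573.0, -242.0], [589.0, -357.0], [359.0, -391.0], [342.0, -278.0]] c [ 465.7 -316.9   12. ] sides [117. 233. 114. 233.] ang [-1.428, -1.426, 0.156, 0.146]
setup [[563.0, 416.0], [580.0, 250.0], [385.0, 226.0], [369.0, 389.0]] c [474.2 320.2  14. ] sides [167. 197. 164. 195.] ang [-1.464, -1.477, 0.134, 0.123]
comp [[475.0, 336.0], [486.0, 238.0], [385.0, 226.0], [375.0, 326.0]] c [430.3 281.3  14. ] sides [ 98. 102. 100. 101.] ang [-1.462, -1.476, 0.102, 0.123]
box [[428.0, -21.0], [414.0, -111.0], [359.0, -103.0], [373.0, -10.0]] c [393.7 -61.   52. ] sides [91. 56. 94. 56.] ang [-1.721, -1.72, -0.204, -0.151]
```

View pics/topcrop.png

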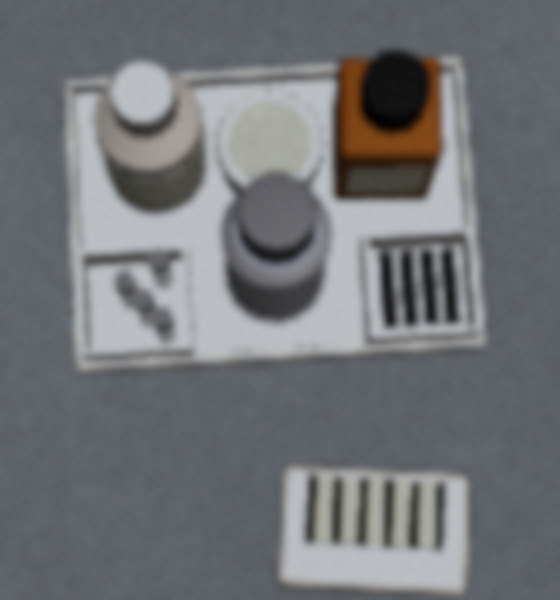

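Request:
{"name": "move_arm", "arguments": {
  "moves": [
    {"gripper": 0.4, "xyz": [6, 5, -6.9], "angular": [0, 0, 0]},
    {"gripper": 0.4, "xyz": [27, 23.6, -6.9], "angular": [0, 0, -0.17]},
    {"gripper": 0.4, "xyz": [53.96, 47.19, -6.9], "angular": [0, 0, -0.33]},
    {"gripper": 0.4, "xyz": [53.96, 47.19, -6.9], "angular": [0, 0, -0.33]},
    {"gripper": 0.4, "xyz": [53.96, 47.19, -6.9], "angular": [0, 0, -0.33]},
    {"gripper": 0.4, "xyz": [53.96, 47.19, -6.9], "angular": [0, 0, -0.33]},
    {"gripper": 0.4, "xyz": [53.96, 47.19, -6.9], "angular": [0, 0, -0.33]},
    {"gripper": 0.4, "xyz": [53.96, 47.19, -6.9], "angular": [0, 0, -0.33]},
    {"gripper": 0.4, "xyz": [53.96, 47.19, -6.9], "angular": [0, 0, -0.33]},
    {"gripper": 0.4, "xyz": [53.96, 47.19, -6.9], "angular": [0, 0, -0.33]}
  ]
}}

```text
clock: 1.35
position: [506.8, 61.9, 296.3]
ee_rot: [1.0, 0.0, -0.0, -0.0]
contact_force: [0.8, 0.6, 0.0]
gripper_width: 59.8
```

Request:
{"name": "move_arm", "arguments": {
  "moves": [
    {"gripper": 0.4, "xyz": [4.5, 7.5, 0], "angular": [0, 0, 0]},
    {"gripper": 0.4, "xyz": [4.5, 7.5, 0], "angular": [0, 0, 0]},
    {"gripper": 0.4, "xyz": [4.5, 7.5, 0], "angular": [0, 0, 0]},
    {"gripper": 0.4, "xyz": [4.5, 7.5, 0], "angular": [0, 0, 0]}
  ]
}}

```text
clock: 1.85
position: [550.8, -10.8, 296.0]
ee_rot: [1.0, 0.0, -0.0, -0.0]
contact_force: [-0.1, -0.4, -0.3]
gripper_width: 59.8
```

```bash
cat > look.py <<'E'
from h import *
import sys
def look(tag):
    s=arm.read_state();c=arm.get_calibration("wrist");p,d=arm.get_image("wrist")
    cv2.imwrite(f"pics/{tag}.png",p);np.savez(f"pics/{tag}.npz",d=d,K=c["camera_matrix"],R=c["R"],t=c["t"])
    print(tag,round(s["clock"],2),np.round(s["position"],1),np.round(s["ee_rot"],3),round(s["gripper_width"],1))
    return p,d,c
if __name__=="__main__": 
    p,d,c=look(sys.argv[1]);print(c,d[::120,::160])
E
python3 look.py w1
```

```text
w1 1.85 [550.8 -10.8 296. ] [ 1.  0. -0. -0.] 59.8
{'camera_matrix': array([[371.64829954,   0.        , 320.57068413],
       [  0.        , 371.64829954, 241.03817333],
       [  0.        ,   0.        ,   1.        ]]), 'R': array([[ 2.63444525e-04, -9.99999952e-01, -1.63872670e-04],
       [-9.59602020e-01, -2.98909251e-04,  2.81360754e-01],
       [-2.81360790e-01,  8.31295951e-05, -9.59602052e-01]]), 't': array([-10.55852911, 473.55809131, 594.48079124])} [[343.25095 369.26254 373.49634 369.60565]
 [401.94974 413.04288 411.8384  413.27026]
 [457.53415 456.91898 285.3433  455.38443]
 [527.85724 103.51439 507.75308 103.47992]]
```

View pics/w1.png

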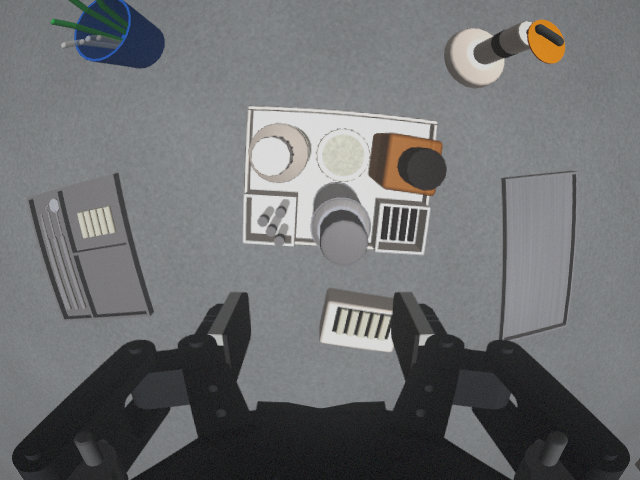

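The wrist picture shows the caps at round (271,155), square (422,168) and can (343,240), with the jar at (343,155). The trays are on both sides, and everything is upright.

```bash
cat > caps.py <<'E'
from h import *
import sys
f=np.load(f"pics/{sys.argv[1]}.npz");c=dict(camera_matrix=f["K"],R=f["R"],t=f["t"])
P=cloud("wrist",f["d"],c)
for nm,(x,y,zt) in dict(round=(606,27,160),square=(597,-94,154),can=(540,-29,166),jar=(600,-34,50)).items():
    m=(abs(P[...,2]-zt)<6)&(np.hypot(P[...,0]-x,P[...,1]-y)<35)
    ct=max(cv2.findContours(m.astype(np.uint8),0,1)[0],key=cv2.contourArea)[:,0]
    w=ray("wrist",ct[:,0],ct[:,1],zt,c)[:,:2].astype(np.float32)
    (cx,cy),r=cv2.minEnclosingCircle(w);e=cv2.fitEllipse(w)
    print(nm,"z",round(float(np.median(P[m][:,2])),1),"enc",round(cx,1),round(cy,1),round(2*r,1),"ell",np.round(e[0],1),np.round(e[1],1))
for nm,z,pts in(("caddy",20,[(249,107),(437,122),(425,254),(244,243)]),("steel",12,[(503,178),(576,172),(566,324),(501,339)]),("comp",14,[(75,250),(126,243),(153,313),(92,317)])):
    w=ray("wrist",*np.array(pts).T,z,c);print(nm,np.round(w[:,:2]).tolist(),"c",np.round(w.mean(0),1),"sides",np.round(np.linalg.norm(w-np.roll(w,-1,0),axis=1)),"ang",[round(float(np.arctan2(*(w[j]-w[i])[[1,0]])),3) for i,j in((0,1),(3,2),(3,0),(2,1))])
E
python3 caps.py w1
```

```text
round z 158.7 enc 606.6 27.1 30.0 ell [606.5  27. ] [28.7 28.8]
square z 152.6 enc 597.5 -92.6 34.4 ell [597.2 -92.5] [32.6 33.5]
can z 164.6 enc 541.1 -27.7 38.3 ell [541.3 -28. ] [36.3 36.7]
jar z 49.0 enc 601.5 -33.1 57.0 ell [601.2 -33.2] [54.2 55.2]
caddy [[655.0, 69.0], [641.0, -143.0], [483.0, -137.0], [497.0, 81.0]] c [568.9 -32.6  20. ] sides [213. 158. 218. 159.] ang [-1.638, -1.635, -0.071, -0.037]
steel [[579.0, -237.0], [595.0, -357.0], [363.0, -392.0], [348.0, -273.0]] c [ 471.2 -314.8   12. ] sides [120. 235. 120. 233.] ang [-1.439, -1.451, 0.154, 0.151]
comp [[484.0, 335.0], [495.0, 245.0], [394.0, 220.0], [379.0, 330.0]] c [438.2 282.7  14. ] sides [ 91. 103. 111. 105.] ang [-1.456, -1.437, 0.048, 0.237]
```

Request:
{"name": "move_arm", "arguments": {
  "moves": [
    {"gripper": 0.4, "xyz": [4.66, 8.18, 5], "angular": [0, 0, 0]},
    {"gripper": 0.4, "xyz": [4.66, 8.18, 5], "angular": [0, 0, 0]},
    {"gripper": 0.4, "xyz": [4.66, 8.18, 10.6], "angular": [0, 0, 0]},
    {"gripper": 0.4, "xyz": [4.66, 8.18, 10.6], "angular": [0, 0, 0]},
    {"gripper": 0.4, "xyz": [4.66, 8.18, 10.6], "angular": [0, 0, 0]},
    {"gripper": 0.4, "xyz": [4.66, 8.18, 10.6], "angular": [0, 0, 0]}
  ]
}}

```text
clock: 2.65
position: [599.4, -92.1, 193.5]
ee_rot: [1.0, 0.001, 0.003, 0.0]
contact_force: [0.1, -0.6, 0.5]
gripper_width: 60.1
```

Request:
{"name": "move_arm", "arguments": {
  "moves": [
    {"gripper": 0.4, "xyz": [-0.2, 0.05, 2], "angular": [0, 0, 0]},
    {"gripper": 0.4, "xyz": [-0.2, 0.05, 5], "angular": [0, 0, 0]},
    {"gripper": 0.4, "xyz": [-0.2, 0.05, 7.6], "angular": [0, 0, 0]},
    {"gripper": 0.4, "xyz": [-0.2, 0.05, 7.6], "angular": [0, 0, 0]},
    {"gripper": 0.4, "xyz": [-0.2, 0.05, 7.6], "angular": [0, 0, 0]}
  ]
}}

```text
clock: 3.28
position: [597.3, -93.3, 116.6]
ee_rot: [1.0, 0.001, 0.002, 0.0]
contact_force: [0.1, 0.8, 0.2]
gripper_width: 59.9
```

Request:
{"name": "move_arm", "arguments": {
  "moves": [
    {"gripper": -1, "xyz": [0, 0, 0], "angular": [0, 0, 0]},
    {"gripper": -1, "xyz": [0, 0, 0], "angular": [0, 0, 0]},
    {"gripper": -1, "xyz": [0, 0, 0], "angular": [0, 0, 0]},
    {"gripper": -1, "xyz": [0, 0, 0], "angular": [0, 0, 0]},
    {"gripper": -1, "xyz": [0, 0, 0], "angular": [0, 0, 0]},
    {"gripper": -1, "xyz": [0, 0, 0], "angular": [0, 0, 0]}
  ]
}}

```text
clock: 4.03
position: [597.0, -93.6, 116.1]
ee_rot: [1.0, 0.0, 0.002, 0.0]
contact_force: [-0.6, -0.3, 5.7]
gripper_width: 33.2
```

Request:
{"name": "move_arm", "arguments": {
  "moves": [
    {"gripper": -1, "xyz": [0, 0, -2], "angular": [0, 0, 0]},
    {"gripper": -1, "xyz": [0, 0, -5], "angular": [0, 0, 0]},
    {"gripper": -1, "xyz": [-1, 1, -8.5], "angular": [0, 0, 0]},
    {"gripper": -1, "xyz": [-3, 4, -10], "angular": [0, 0, 0]},
    {"gripper": -1, "xyz": [-4.5, 8.5, -10], "angular": [0, 0, 0]},
    {"gripper": -1, "xyz": [-5.7, 13, -10], "angular": [0, 0, 0]},
    {"gripper": -1, "xyz": [-5.7, 17.5, -10], "angular": [0, 0, 0]},
    {"gripper": -1, "xyz": [-5.7, 21.1, -8], "angular": [0, 0, 0]},
    {"gripper": -1, "xyz": [-5.7, 21.1, -6], "angular": [0, 0, 0]},
    {"gripper": -1, "xyz": [-5.7, 21.1, -5], "angular": [0, 0, 0]}
  ]
}}

```text
clock: 5.28
position: [537.5, -304.3, 162.0]
ee_rot: [1.0, -0.001, -0.002, -0.001]
contact_force: [-1.1, -0.4, -2.5]
gripper_width: 32.8
```

Request:
{"name": "move_arm", "arguments": {
  "moves": [
    {"gripper": -1, "xyz": [0, 0, 2], "angular": [0, 0, 0]},
    {"gripper": -1, "xyz": [0, 0, 3.5], "angular": [0, 0, 0]},
    {"gripper": -1, "xyz": [0, 0, 4.2], "angular": [0, 0, 0]},
    {"gripper": -1, "xyz": [0, 0, 4.2], "angular": [0, 0, 0]},
    {"gripper": -1, "xyz": [0, 0, 4.2], "angular": [0, 0, 0]}
  ]
}}

```text
clock: 5.9
position: [539.5, -304.6, 123.2]
ee_rot: [1.0, 0.0, 0.001, 0.0]
contact_force: [0.2, -0.5, -2.1]
gripper_width: 32.8
```

```bash
python3 -c "
from h import *
p,d=arm.get_image('side');cv2.imwrite('pics/s1.png',cv2.resize(p[200:400,40:340],None,fx=2,fy=2,interpolation=2))
print(arm.read_state()['position'],arm.read_state()['contact_force'])"
```

```text
[ 539.5179613  -304.59785615  123.25205478] [-0.82082157 -0.26290425 -2.02280322]
```

View pics/s1.png

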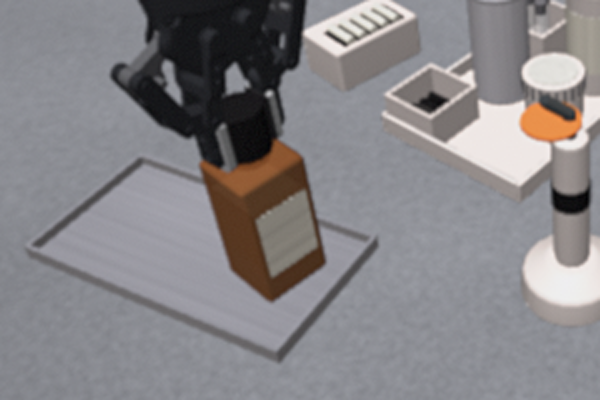

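The side view shows the amber bottle hanging just above the far end of the steel tray, leaning in the picture. I'll check the lean against the perspective of a true vertical.

```bash
cat > proj.py <<'E'
from h import *
def proj(n,X):
    c=arm.get_calibration(n);q=np.atleast_2d(X)@np.array(c["R"]).T+c["t"];q=q@c["camera_matrix"].T;return q[:,:2]/q[:,2:]
E
python3 -c "
from proj import *
for P in ([540,-305],[541.2,-28]): 
    a=proj('side',[[*P,10],[*P,110]]);print(a,a[0]-a[1],(a-[40,200])*2)
p,d=arm.get_image('side');P=cloud('side',d)
m=(np.hypot(P[...,0]-540,P[...,1]+305)<70)&(P[...,2]<112)&(P[...,2]>14)
q=P[m];print(len(q))
for a in range(15,110,15):
  s=q[abs(q[:,2]-a)<8];print(a,s[:,:2].min(0),s[:,:2].max(0),s[:,:2].mean(0))
"
```

```text
[[179.57361565 334.66360131]
 [165.76300715 283.18738183]] [13.8106085  51.47621948] [[279.1472313  269.32720262]
 [251.52601429 166.37476365]]
[[291.68248859 241.33345486]
 [288.58190312 194.72980408]] [ 3.10058547 46.60365078] [[503.36497719  82.66690972]
 [497.16380624 -10.54039184]]
2561
15 [ 514.20129846 -370.641985  ] [ 591.66226737 -250.82140428] [ 557.35472097 -315.58576515]
30 [ 515.00484603 -334.46702345] [ 569.48227394 -283.80907444] [ 556.88111066 -316.7120348 ]
45 [ 513.0253043 -335.0905746] [ 569.34897965 -283.68300622] [ 557.09921645 -316.59790209]
60 [ 514.64082735 -334.08061847] [ 569.33214354 -283.66709913] [ 556.90276871 -316.5056378 ]
75 [ 514.27372655 -333.89821869] [ 569.48118113 -283.14192399] [ 556.9760783  -316.60396566]
90 [ 514.70820074 -334.21936347] [ 569.11669992 -283.07499764] [ 557.15597696 -316.37530945]
105 [ 514.01152286 -334.05239367] [ 569.47664326 -283.65717508] [ 557.31564886 -316.188249  ]
```

The bottle is upright; the lean is only perspective. Lowering it now.

Request:
{"name": "move_arm", "arguments": {
  "moves": [
    {"gripper": -1, "xyz": [0, 0, 0.4], "angular": [0, 0, 0]},
    {"gripper": -1, "xyz": [0, 0, 0.65], "angular": [0, 0, 0]},
    {"gripper": -1, "xyz": [0, 0, 0.78], "angular": [0, 0, 0]},
    {"gripper": -1, "xyz": [0, 0, 0.78], "angular": [0, 0, 0]}
  ]
}}

```text
clock: 6.5
position: [539.0, -304.5, 115.3]
ee_rot: [1.0, 0.0, 0.0, 0.0]
contact_force: [-2.4, -0.5, 2.8]
gripper_width: 32.8
```

Request:
{"name": "move_arm", "arguments": {
  "moves": [
    {"gripper": 0.4, "xyz": [0, 0, 0], "angular": [0, 0, 0]},
    {"gripper": 0.4, "xyz": [0, 0, 0], "angular": [0, 0, 0]},
    {"gripper": 0.4, "xyz": [0, 0, 0], "angular": [0, 0, 0]},
    {"gripper": 0.4, "xyz": [0, 0, 0], "angular": [0, 0, 0]},
    {"gripper": 0.4, "xyz": [0, 0, -2], "angular": [0, 0, 0]},
    {"gripper": 0.4, "xyz": [0, 0, -6], "angular": [0, 0, 0]},
    {"gripper": 0.4, "xyz": [0, 0, -10], "angular": [0, 0, 0]},
    {"gripper": 0.4, "xyz": [0.1, -5, -10], "angular": [0, 0, 0]},
    {"gripper": 0.4, "xyz": [0.2, -11, -10], "angular": [0, 0, 0]},
    {"gripper": 0.4, "xyz": [0.2, -17, -10], "angular": [0, 0, 0]}
  ]
}}

```text
clock: 7.75
position: [540.8, -133.0, 214.7]
ee_rot: [1.0, -0.0, 0.0, 0.0]
contact_force: [1.1, 1.0, 0.4]
gripper_width: 60.2
```

Request:
{"name": "move_arm", "arguments": {
  "moves": [
    {"gripper": 0.4, "xyz": [0, -5.5, 0], "angular": [0, 0, 0]},
    {"gripper": 0.4, "xyz": [0, -10.2, 1], "angular": [0, 0, 0]},
    {"gripper": 0.4, "xyz": [0, -10.2, 2.5], "angular": [0, 0, 0]},
    {"gripper": 0.4, "xyz": [0, -10.2, 2.5], "angular": [0, 0, 0]},
    {"gripper": 0.4, "xyz": [0, -10.2, 2.5], "angular": [0, 0, 0]}
  ]
}}

```text
clock: 8.38
position: [541.1, -33.5, 189.8]
ee_rot: [1.0, -0.001, 0.0, 0.0]
contact_force: [-0.6, 0.5, 0.2]
gripper_width: 59.7
```

```bash
python3 look.py w2|head -1; python3 caps.py w2 | grep -v square
```

```text
w2 8.38 [541.1 -33.5 189.8] [ 1.    -0.001  0.     0.   ] 59.7
round z 158.6 enc 606.7 26.1 30.6 ell [606.5  26.3] [28.7 29.8]Traceback (most recent call last):
  File "caps.py", line 7, in <module>
    ct=max(cv2.findContours(m.astype(np.uint8),0,1)[0],key=cv2.contourArea)[:,0]
       ~~~^^^^^^^^^^^^^^^^^^^^^^^^^^^^^^^^^^^^^^^^^^^^^^^^^^^^^^^^^^^^^^^^^
ValueError: max() iterable argument is empty
```

Request:
{"name": "move_arm", "arguments": {
  "moves": [
    {"gripper": 0.4, "xyz": [0, -0.55, 1], "angular": [0, 0, 0]},
    {"gripper": 0.4, "xyz": [0, -0.55, 4], "angular": [0, 0, 0]},
    {"gripper": 0.4, "xyz": [0, -0.55, 6.2], "angular": [0, 0, 0]},
    {"gripper": 0.4, "xyz": [0, -0.55, 6.2], "angular": [0, 0, 0]},
    {"gripper": 0.4, "xyz": [0, -0.55, 6.2], "angular": [0, 0, 0]}
  ]
}}

```text
clock: 9.05
position: [541.5, -27.1, 128.3]
ee_rot: [1.0, 0.0, 0.001, 0.0]
contact_force: [0.8, 0.4, 0.4]
gripper_width: 59.7
```

Request:
{"name": "move_arm", "arguments": {
  "moves": [
    {"gripper": 0, "xyz": [0, 0.07, 0], "angular": [0, 0, 0]},
    {"gripper": -1, "xyz": [0, 0.07, 0], "angular": [0, 0, 0]},
    {"gripper": -1, "xyz": [0, 0.07, 0], "angular": [0, 0, 0]},
    {"gripper": -1, "xyz": [0, 0.07, 0], "angular": [0, 0, 0]},
    {"gripper": -1, "xyz": [0, 0.07, 0], "angular": [0, 0, 0]},
    {"gripper": -1, "xyz": [0, 0.07, 0], "angular": [0, 0, 0]}
  ]
}}

```text
clock: 9.8
position: [541.8, -27.8, 128.9]
ee_rot: [1.0, 0.0, 0.001, 0.0]
contact_force: [-0.2, -1.1, 6.3]
gripper_width: 36.8
```

Request:
{"name": "move_arm", "arguments": {
  "moves": [
    {"gripper": -1, "xyz": [0, 0, -2], "angular": [0, 0, 0]},
    {"gripper": -1, "xyz": [0, 0, -5], "angular": [0, 0, 0]},
    {"gripper": -1, "xyz": [-1, 1, -9], "angular": [0, 0, 0]},
    {"gripper": -1, "xyz": [-3.5, 4, -10], "angular": [0, 0, 0]},
    {"gripper": -1, "xyz": [-6, 8, -10], "angular": [0, 0, 0]},
    {"gripper": -1, "xyz": [-7.3, 12.5, -10], "angular": [0, 0, 0]},
    {"gripper": -1, "xyz": [-7.4, 17.5, -10], "angular": [0, 0, 0]},
    {"gripper": -1, "xyz": [-7.4, 22.5, -10], "angular": [0, 0, 0]},
    {"gripper": -1, "xyz": [-7.4, 26.5, -9], "angular": [0, 0, 0]},
    {"gripper": -1, "xyz": [-7.4, 28.8, -7], "angular": [0, 0, 0]}
  ]
}}

```text
clock: 11.05
position: [466.6, -317.1, 196.6]
ee_rot: [1.0, -0.001, 0.0, -0.0]
contact_force: [1.1, -0.1, -2.7]
gripper_width: 36.8
```

Request:
{"name": "move_arm", "arguments": {
  "moves": [
    {"gripper": -1, "xyz": [0.1, 0, 3], "angular": [0, 0, 0]},
    {"gripper": -1, "xyz": [0.1, 0, 5.3], "angular": [0, 0, 0]},
    {"gripper": -1, "xyz": [0.1, 0, 6.3], "angular": [0, 0, 0]},
    {"gripper": -1, "xyz": [0.1, 0, 6.3], "angular": [0, 0, 0]},
    {"gripper": -1, "xyz": [0.1, 0, 6.3], "angular": [0, 0, 0]}
  ]
}}

```text
clock: 11.68
position: [468.7, -315.8, 135.5]
ee_rot: [1.0, 0.0, 0.001, 0.0]
contact_force: [0.1, 0.1, -1.2]
gripper_width: 36.8
```

Request:
{"name": "move_arm", "arguments": {
  "moves": [
    {"gripper": -1, "xyz": [0, 0, 0.4], "angular": [0, 0, 0]},
    {"gripper": -1, "xyz": [0, 0, 0.65], "angular": [0, 0, 0]},
    {"gripper": -1, "xyz": [0, 0, 0.77], "angular": [0, 0, 0]},
    {"gripper": -1, "xyz": [0, 0, 0.77], "angular": [0, 0, 0]}
  ]
}}

```text
clock: 12.18
position: [468.2, -315.8, 127.9]
ee_rot: [1.0, 0.0, 0.0, 0.0]
contact_force: [-1.6, 2.0, 3.3]
gripper_width: 37.1
```

Request:
{"name": "move_arm", "arguments": {
  "moves": [
    {"gripper": 0.4, "xyz": [0, 0, 0], "angular": [0, 0, 0]},
    {"gripper": 0.4, "xyz": [0, 0, 0], "angular": [0, 0, 0]},
    {"gripper": 0.4, "xyz": [0, 0, 0], "angular": [0, 0, 0]},
    {"gripper": 0.4, "xyz": [0, 0, -2], "angular": [0, 0, 0]},
    {"gripper": 0.4, "xyz": [0, 0, -6], "angular": [0, 0, 0]},
    {"gripper": 0.4, "xyz": [0, 0, -9], "angular": [0, 0, 0]},
    {"gripper": 0.4, "xyz": [1.5, -5, -9], "angular": [0, 0, 0]},
    {"gripper": 0.4, "xyz": [4, -11, -9], "angular": [0, 0, 0]},
    {"gripper": 0.4, "xyz": [6, -17, -9], "angular": [0, 0, 0]},
    {"gripper": 0.4, "xyz": [8.5, -23, -9], "angular": [0, 0, 0]}
  ]
}}

```text
clock: 13.42
position: [551.1, -89.1, 217.1]
ee_rot: [1.0, 0.0, 0.0, 0.0]
contact_force: [0.9, -0.7, -0.2]
gripper_width: 59.6
```

Request:
{"name": "move_arm", "arguments": {
  "moves": [
    {"gripper": 0.4, "xyz": [2.5, -5.5, 0], "angular": [0, 0, 0]},
    {"gripper": 0.4, "xyz": [5.35, -11.3, 1], "angular": [0, 0, 0]},
    {"gripper": 0.4, "xyz": [5.35, -11.3, 2.7], "angular": [0, 0, 0]},
    {"gripper": 0.4, "xyz": [5.35, -11.3, 2.7], "angular": [0, 0, 0]},
    {"gripper": 0.4, "xyz": [5.35, -11.3, 2.7], "angular": [0, 0, 0]},
    {"gripper": 0.4, "xyz": [5.35, -11.3, 2.7], "angular": [0, 0, 0]}
  ]
}}

```text
clock: 14.18
position: [604.3, 20.9, 190.9]
ee_rot: [1.0, -0.001, 0.001, -0.0]
contact_force: [0.7, -0.3, -0.4]
gripper_width: 60.0
```

Request:
{"name": "move_arm", "arguments": {
  "moves": [
    {"gripper": 0.4, "xyz": [0.22, -0.58, 1], "angular": [0, 0, 0]},
    {"gripper": 0.4, "xyz": [0.22, -0.58, 4], "angular": [0, 0, 0]},
    {"gripper": 0.4, "xyz": [0.22, -0.58, 6.1], "angular": [0, 0, 0]},
    {"gripper": 0.4, "xyz": [0.22, -0.58, 6.1], "angular": [0, 0, 0]},
    {"gripper": 0.4, "xyz": [0.22, -0.58, 6.1], "angular": [0, 0, 0]}
  ]
}}

```text
clock: 14.8
position: [607.1, 27.9, 129.7]
ee_rot: [1.0, 0.0, 0.001, -0.0]
contact_force: [1.1, -0.0, 0.5]
gripper_width: 59.7
```

Request:
{"name": "move_arm", "arguments": {
  "moves": [
    {"gripper": 0, "xyz": [0, 0.08, 0], "angular": [0, 0, 0]},
    {"gripper": -1, "xyz": [0, 0.08, 0], "angular": [0, 0, 0]},
    {"gripper": -1, "xyz": [0, 0.08, 0], "angular": [0, 0, 0]},
    {"gripper": -1, "xyz": [0, 0.08, 0], "angular": [0, 0, 0]},
    {"gripper": -1, "xyz": [0, 0.08, 0], "angular": [0, 0, 0]},
    {"gripper": -1, "xyz": [0, 0.08, 0], "angular": [0, 0, 0]}
  ]
}}

```text
clock: 15.55
position: [607.3, 27.1, 130.1]
ee_rot: [1.0, 0.0, 0.001, -0.0]
contact_force: [0.0, -0.4, 6.0]
gripper_width: 28.6
```

Request:
{"name": "move_arm", "arguments": {
  "moves": [
    {"gripper": -1, "xyz": [0, 0, -2], "angular": [0, 0, 0]},
    {"gripper": -1, "xyz": [0, 0, -5], "angular": [0, 0, 0]},
    {"gripper": -1, "xyz": [-1, 1, -9], "angular": [0, 0, 0]},
    {"gripper": -1, "xyz": [-4, 3.5, -10], "angular": [0, 0, 0]},
    {"gripper": -1, "xyz": [-7.5, 6.5, -10], "angular": [0, 0, 0]},
    {"gripper": -1, "xyz": [-11, 10, -10], "angular": [0, 0, 0]},
    {"gripper": -1, "xyz": [-14.5, 13.5, -10], "angular": [0, 0, 0]},
    {"gripper": -1, "xyz": [-18, 17, -10], "angular": [0, 0, 0]},
    {"gripper": -1, "xyz": [-20.5, 21, -10], "angular": [0, 0, 0]},
    {"gripper": -1, "xyz": [-21, 25.5, -10], "angular": [0, 0, 0]}
  ]
}}

```text
clock: 16.8
position: [393.7, -228.2, 228.0]
ee_rot: [1.0, 0.0, -0.001, -0.001]
contact_force: [0.0, 0.0, -2.4]
gripper_width: 28.4
```

Request:
{"name": "move_arm", "arguments": {
  "moves": [
    {"gripper": -1, "xyz": [0.1, 4.5, 0], "angular": [0, 0, 0]},
    {"gripper": -1, "xyz": [0.1, 8.5, 1], "angular": [0, 0, 0]},
    {"gripper": -1, "xyz": [0.1, 9.7, 3.5], "angular": [0, 0, 0]},
    {"gripper": -1, "xyz": [0.1, 9.7, 6.5], "angular": [0, 0, 0]},
    {"gripper": -1, "xyz": [0.1, 9.7, 8.5], "angular": [0, 0, 0]},
    {"gripper": -1, "xyz": [0.1, 9.7, 9.2], "angular": [0, 0, 0]},
    {"gripper": -1, "xyz": [0.1, 9.7, 9.2], "angular": [0, 0, 0]},
    {"gripper": -1, "xyz": [0.1, 9.7, 9.2], "angular": [0, 0, 0]}
  ]
}}

```text
clock: 17.8
position: [398.0, -325.1, 137.7]
ee_rot: [1.0, 0.0, 0.001, 0.0]
contact_force: [0.5, 0.0, -1.4]
gripper_width: 28.6
```

Request:
{"name": "move_arm", "arguments": {
  "moves": [
    {"gripper": -1, "xyz": [0, 0, 0.4], "angular": [0, 0, 0]},
    {"gripper": -1, "xyz": [0, 0, 0.7], "angular": [0, 0, 0]},
    {"gripper": -1, "xyz": [0, 0, 0.86], "angular": [0, 0, 0]},
    {"gripper": -1, "xyz": [0, 0, 0.86], "angular": [0, 0, 0]}
  ]
}}

```text
clock: 18.3
position: [397.7, -325.1, 129.1]
ee_rot: [1.0, 0.0, 0.0, 0.0]
contact_force: [-0.7, 1.3, 3.9]
gripper_width: 28.2
```

Request:
{"name": "move_arm", "arguments": {
  "moves": [
    {"gripper": 0.4, "xyz": [0, 0, 0], "angular": [0, 0, 0]},
    {"gripper": 0.4, "xyz": [0, 0, 0], "angular": [0, 0, 0]},
    {"gripper": 0.4, "xyz": [0, 0, 0], "angular": [0, 0, 0]},
    {"gripper": 0.4, "xyz": [0, 0, -2], "angular": [0, 0, 0]},
    {"gripper": 0.4, "xyz": [0, 0, -6], "angular": [0, 0, 0]},
    {"gripper": 0.6, "xyz": [0, 0, -9], "angular": [0, 0, 0]},
    {"gripper": 0.8, "xyz": [3.5, -5, -9], "angular": [0, 0, 0]},
    {"gripper": 0.8, "xyz": [7, -10, -9], "angular": [0, 0, 0]},
    {"gripper": 0.8, "xyz": [10.5, -15, -9], "angular": [0, 0, 0]},
    {"gripper": 0.8, "xyz": [14, -20, -9], "angular": [0, 0, 0]}
  ]
}}

```text
clock: 19.55
position: [538.4, -123.3, 218.4]
ee_rot: [1.0, 0.0, 0.0, 0.0]
contact_force: [0.8, -1.0, 0.7]
gripper_width: 77.1
```

Request:
{"name": "move_arm", "arguments": {
  "moves": [
    {"gripper": 0.8, "xyz": [2.5, -5, 0], "angular": [0, 0, 0]},
    {"gripper": 0.8, "xyz": [4, -9, 0], "angular": [0, 0, 0]},
    {"gripper": 0.8, "xyz": [4, -9, 0], "angular": [0, 0, 0]},
    {"gripper": 0.8, "xyz": [4, -9, 0], "angular": [0, 0, 0]},
    {"gripper": 0.8, "xyz": [4, -9, 0], "angular": [0, 0, 0]}
  ]
}}

```text
clock: 20.18
position: [577.0, -36.0, 218.3]
ee_rot: [1.0, -0.001, -0.0, 0.0]
contact_force: [0.4, 0.2, -0.2]
gripper_width: 76.9
```

```bash
python3 look.py w3|head -1; sed -i 's/    ct=max/    if m.sum()<100: continue\n    ct=max/' caps.py; python3 caps.py w3
```

```text
w3 20.18 [577.  -36.  218.3] [ 1.    -0.001 -0.     0.   ] 76.9
jar z 49.0 enc 601.4 -33.4 56.9 ell [601.5 -33.4] [54.5 54.7]
caddy [[675.0, 29.0], [663.0, -144.0], [535.0, -139.0], [547.0, 38.0]] c [605.  -53.8  20. ] sides [173. 129. 178. 129.] ang [-1.639, -1.636, -0.072, -0.039]
steel [[613.0, -221.0], [625.0, -319.0], [436.0, -347.0], [424.0, -250.0]] c [ 524.6 -284.4   12. ] sides [ 98. 192.  98. 190.] ang [-1.441, -1.453, 0.152, 0.149]
comp [[536.0, 247.0], [545.0, 173.0], [463.0, 153.0], [451.0, 243.0]] c [498.6 203.7  14. ] sides [75. 84. 91. 86.] ang [-1.457, -1.439, 0.047, 0.236]
```

View pics/w3.png

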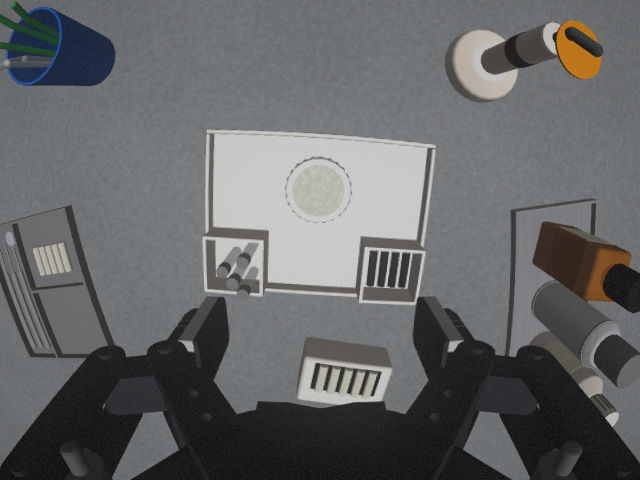

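The picture shows the jar alone in the caddy at (319,189), and the three vessels standing in a row on the steel tray at (590–640, 265–410). Next I'll grip the jar.

Request:
{"name": "move_arm", "arguments": {
  "moves": [
    {"gripper": 0.8, "xyz": [2.4, -0.2, 0], "angular": [0, 0, 0]},
    {"gripper": 0.8, "xyz": [2.4, -0.2, 5], "angular": [0, 0, 0]},
    {"gripper": 0.8, "xyz": [2.4, -0.2, 10], "angular": [0, 0, 0]},
    {"gripper": 0.8, "xyz": [2.4, -0.2, 13], "angular": [0, 0, 0]},
    {"gripper": 0.8, "xyz": [2.4, -0.2, 13], "angular": [0, 0, 0]},
    {"gripper": 0.8, "xyz": [2.4, -0.2, 13], "angular": [0, 0, 0]}
  ]
}}

```text
clock: 20.98
position: [602.5, -33.4, 89.9]
ee_rot: [1.0, -0.0, 0.001, 0.0]
contact_force: [0.7, -0.5, 1.0]
gripper_width: 76.8
```

Request:
{"name": "move_arm", "arguments": {
  "moves": [
    {"gripper": 0.8, "xyz": [-0.1, 0, 3], "angular": [0, 0, 0]},
    {"gripper": 0.8, "xyz": [-0.1, 0, 6], "angular": [0, 0, 0]},
    {"gripper": 0.8, "xyz": [-0.1, 0, 7.3], "angular": [0, 0, 0]},
    {"gripper": 0.8, "xyz": [-0.1, 0, 7.3], "angular": [0, 0, 0]},
    {"gripper": 0.8, "xyz": [-0.1, 0, 7.3], "angular": [0, 0, 0]},
    {"gripper": -1, "xyz": [-0.1, 0, 7.3], "angular": [0, 0, 0]},
    {"gripper": -1, "xyz": [-0.1, 0, 7.3], "angular": [0, 0, 0]},
    {"gripper": -1, "xyz": [-0.1, 0, 7.3], "angular": [0, 0, 0]},
    {"gripper": -1, "xyz": [-0.1, 0, 7.3], "angular": [0, 0, 0]},
    {"gripper": -1, "xyz": [-0.1, 0, 7.3], "angular": [0, 0, 0]}
  ]
}}

```text
clock: 22.22
position: [601.5, -32.8, 16.9]
ee_rot: [1.0, 0.0, 0.001, -0.0]
contact_force: [-0.9, -0.2, 5.7]
gripper_width: 54.3
```

Request:
{"name": "move_arm", "arguments": {
  "moves": [
    {"gripper": -1, "xyz": [0, 0, -2], "angular": [0, 0, 0]},
    {"gripper": -1, "xyz": [0, 0, -6], "angular": [0, 0, 0]},
    {"gripper": -1, "xyz": [-1, -2, -10], "angular": [0, 0, 0]},
    {"gripper": -1, "xyz": [-4.5, -5, -13], "angular": [0, 0, 0]},
    {"gripper": -1, "xyz": [-8, -8.5, -14], "angular": [0, 0, 0]},
    {"gripper": -1, "xyz": [-11.5, -12, -14], "angular": [0, 0, 0]},
    {"gripper": -1, "xyz": [-15, -16, -14], "angular": [0, 0, 0]},
    {"gripper": -1, "xyz": [-18, -19, -14], "angular": [0, 0, 0]},
    {"gripper": -1, "xyz": [-19, -21, -14], "angular": [0, 0, 0]},
    {"gripper": -1, "xyz": [-19, -21, -14], "angular": [0, 0, 0]}
  ]
}}

```text
clock: 23.48
position: [409.6, 177.9, 155.4]
ee_rot: [1.0, 0.001, -0.0, -0.0]
contact_force: [0.5, 0.4, -2.1]
gripper_width: 54.4
```

Request:
{"name": "move_arm", "arguments": {
  "moves": [
    {"gripper": -1, "xyz": [0, 0, 0], "angular": [0, 0, 0]},
    {"gripper": -1, "xyz": [0, 0, 0], "angular": [0, 0, 0]}
  ]
}}

```text
clock: 23.72
position: [410.6, 176.3, 155.1]
ee_rot: [1.0, -0.001, -0.0, 0.0]
contact_force: [0.5, 0.2, -1.4]
gripper_width: 54.7
```

```bash
python3 look.py w4|head -1
```

```text
w4 23.73 [410.6 176.3 155.1] [ 1.    -0.001 -0.     0.   ] 54.7
```

View pics/w4.png

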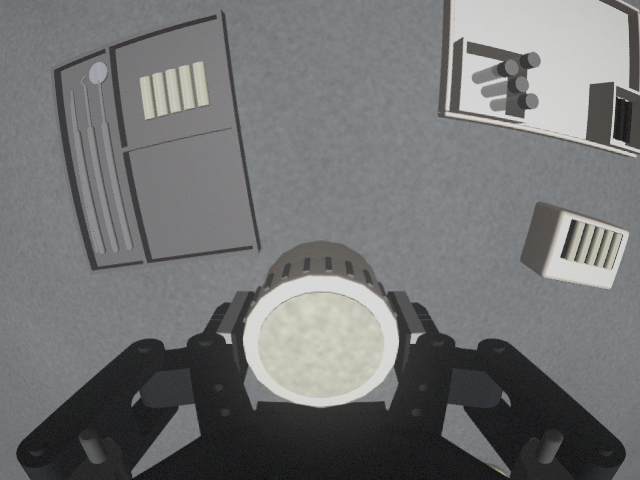

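The jar is held level, and the compartment's corners are at about (127,151), (231,128), (256,247) and (150,261).

```bash
python3 - <<'E'
from h import *
f=np.load("pics/w4.npz");c=dict(camera_matrix=f["K"],R=f["R"],t=f["t"])
for nm,z,pts in(("in",3,[(128,152),(230,129),(255,246),(150,260)]),("in",14,[(128,152),(230,129),(255,246),(150,260)]),("tray",14,[(55,70),(223,12),(259,250),(93,269)])):
    w=ray("wrist",*np.array(pts).T,z,c);print(nm,z,np.round(w[:,:2]).tolist(),"c",np.round(w.mean(0),1),"sides",np.round(np.linalg.norm(w-np.roll(w,-1,0),axis=1)),"ang",[round(float(np.arctan2(*(w[j]-w[i])[[1,0]])),3) for i,j in((0,1),(3,2),(3,0),(2,1))])
E
```

```text
in 3 [[475.0, 342.0], [488.0, 248.0], [391.0, 231.0], [378.0, 330.0]] c [433.2 287.8   3. ] sides [ 94.  98. 100.  98.] ang [-1.434, -1.437, 0.116, 0.173]
in 14 [[476.0, 335.0], [488.0, 246.0], [395.0, 229.0], [382.0, 324.0]] c [435.  283.7  14. ] sides [91. 95. 96. 94.] ang [-1.434, -1.437, 0.116, 0.173]
tray 14 [[559.0, 415.0], [583.0, 252.0], [391.0, 226.0], [372.0, 389.0]] c [476.3 320.4  14. ] sides [165. 193. 164. 189.] ang [-1.426, -1.452, 0.137, 0.132]
```

Request:
{"name": "move_arm", "arguments": {
  "moves": [
    {"gripper": -1, "xyz": [1.2, -4.5, 0], "angular": [0, 0, 0]},
    {"gripper": -1, "xyz": [2.2, -8.5, 0], "angular": [0, 0, 0]},
    {"gripper": -1, "xyz": [2.2, -10.7, 3], "angular": [0, 0, 0]},
    {"gripper": -1, "xyz": [2.2, -10.7, 6.5], "angular": [0, 0, 0]},
    {"gripper": -1, "xyz": [2.2, -10.7, 9.5], "angular": [0, 0, 0]},
    {"gripper": -1, "xyz": [2.2, -10.7, 11.5], "angular": [0, 0, 0]},
    {"gripper": -1, "xyz": [2.2, -10.7, 12.3], "angular": [0, 0, 0]},
    {"gripper": -1, "xyz": [2.2, -10.7, 12.3], "angular": [0, 0, 0]},
    {"gripper": -1, "xyz": [2.2, -10.7, 12.3], "angular": [0, 0, 0]}
  ]
}}

```text
clock: 24.9
position: [433.0, 284.4, 33.2]
ee_rot: [1.0, 0.0, 0.001, -0.001]
contact_force: [-0.3, 0.3, -1.0]
gripper_width: 54.2
```

Request:
{"name": "move_arm", "arguments": {
  "moves": [
    {"gripper": -1, "xyz": [0, 0, 0.7], "angular": [0, 0, 0]},
    {"gripper": -1, "xyz": [0, 0, 1.3], "angular": [0, 0, 0]},
    {"gripper": -1, "xyz": [0, 0, 1.6], "angular": [0, 0, 0]},
    {"gripper": -1, "xyz": [0, 0, 1.7], "angular": [0, 0, 0]},
    {"gripper": -1, "xyz": [0, 0, 1.7], "angular": [0, 0, 0]}
  ]
}}

```text
clock: 25.52
position: [432.1, 283.8, 15.9]
ee_rot: [1.0, 0.0, -0.0, 0.0]
contact_force: [-2.6, -1.2, 5.8]
gripper_width: 54.2
```

Request:
{"name": "move_arm", "arguments": {
  "moves": [
    {"gripper": 0.7, "xyz": [0, 0, 0], "angular": [0, 0, 0]},
    {"gripper": 0.7, "xyz": [0, 0, 0], "angular": [0, 0, 0]},
    {"gripper": 0.7, "xyz": [0, 0, 0], "angular": [0, 0, 0]},
    {"gripper": 0.7, "xyz": [0, 0, -2], "angular": [0, 0, 0]},
    {"gripper": 0.7, "xyz": [0, 0, -6], "angular": [0, 0, 0]},
    {"gripper": 0.4, "xyz": [0, 0, -12], "angular": [0, 0, 0]},
    {"gripper": 0.4, "xyz": [-1, 3, -17], "angular": [0, 0, 0]},
    {"gripper": 0.4, "xyz": [-2, 7, -20], "angular": [0, 0, 0]},
    {"gripper": 0.4, "xyz": [-2, 10, -20], "angular": [0, 0, 0]},
    {"gripper": 0.4, "xyz": [-2, 10, -20], "angular": [0, 0, 0]}
  ]
}}

```text
clock: 26.78
position: [412.0, 182.6, 215.8]
ee_rot: [1.0, -0.001, 0.0, -0.0]
contact_force: [-0.2, 0.5, -0.1]
gripper_width: 59.5
```

```bash
python3 look.py w5|head -1; python3 - <<'E'
from h import *
f=np.load("pics/w5.npz");c=dict(camera_matrix=f["K"],R=f["R"],t=f["t"]);P=cloud("wrist",f["d"],c)
m=(abs(P[...,2]-49)<6)&(np.hypot(P[...,0]-433,P[...,1]-284)<45)
ct=max(cv2.findContours(m.astype(np.uint8),0,1)[0],key=cv2.contourArea)[:,0]
w=ray("wrist",ct[:,0],ct[:,1],49,c)[:,:2].astype(np.float32);print(cv2.minEnclosingCircle(w),ct.mean(0),m.sum())
E
```

```text
w5 26.77 [412.  182.6 215.8] [ 1.    -0.001  0.    -0.   ] 59.5
((432.9053039550781, 282.83294677734375), 28.74423599243164) [206.2032967  196.37362637] 2995
```

View pics/w5.png

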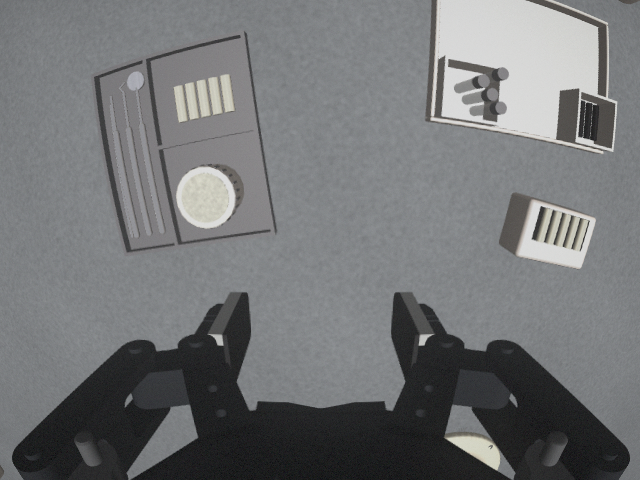

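The jar stands in the middle of its compartment at pixel (206,197), measured at (433, 283). Now fetching the round bottle back.

Request:
{"name": "move_arm", "arguments": {
  "moves": [
    {"gripper": 0.4, "xyz": [1, 4, 0], "angular": [0, 0, 0]},
    {"gripper": 0.4, "xyz": [1.5, 10, 0], "angular": [0, 0, 0]},
    {"gripper": 0.4, "xyz": [2, 16, 0], "angular": [0, 0, 0]},
    {"gripper": 0.4, "xyz": [2, 22, 0], "angular": [0, 0, 0]},
    {"gripper": 0.4, "xyz": [1.5, 28, 0], "angular": [0, 0, 0]},
    {"gripper": 0.4, "xyz": [0.5, 34, 0], "angular": [0, 0, 0]},
    {"gripper": 0.4, "xyz": [-0.5, 40, 0], "angular": [0, 0, 0]},
    {"gripper": 0.4, "xyz": [-1.4, 46, 0], "angular": [0, 0, 0]},
    {"gripper": 0.4, "xyz": [-1.4, 50.5, 0.5], "angular": [0, 0, 0]},
    {"gripper": 0.4, "xyz": [-1.4, 50.5, 1], "angular": [0, 0, 0]}
  ]
}}

```text
clock: 28.08
position: [398.9, -323.2, 203.8]
ee_rot: [1.0, -0.002, -0.001, -0.0]
contact_force: [-0.0, -0.1, -0.6]
gripper_width: 59.8
```

Request:
{"name": "move_arm", "arguments": {
  "moves": [
    {"gripper": 0.4, "xyz": [0, 0, 0], "angular": [0, 0, 0]},
    {"gripper": 0.4, "xyz": [0, 0, 0], "angular": [0, 0, 0]},
    {"gripper": 0.4, "xyz": [0, 0, 0], "angular": [0, 0, 0]}
  ]
}}

```text
clock: 28.45
position: [399.0, -320.1, 205.7]
ee_rot: [1.0, 0.001, 0.0, 0.0]
contact_force: [-0.1, -0.6, 0.0]
gripper_width: 60.0
```

```bash
python3 look.py w6|head -1; sed -i 's/dict(round=.*)).items/(eval(sys.argv[2]) if len(sys.argv)>2 else dict(round=(606,27,160),square=(597,-94,154),can=(540,-29,166),jar=(600,-34,50))).items/' caps.py;  python3 caps.py w6 "dict(round=(397,-325,159),square=(539,-304.5,153),can=(468,-316,165))"|head -3
```

```text
w6 28.45 [ 399.  -320.1  205.7] [1.    0.001 0.    0.   ] 60.0
round z 157.6 enc 398.5 -324.9 30.5 ell [ 398.5 -325. ] [28.6 29.9]
square z 151.6 enc 537.3 -304.8 34.0 ell [ 534.  -304.9] [24.5 34.8]
can z 163.5 enc 466.6 -316.6 37.2 ell [ 466.6 -316.5] [36.  36.3]
```

Request:
{"name": "move_arm", "arguments": {
  "moves": [
    {"gripper": 0.4, "xyz": [-0.12, 0.5, 1], "angular": [0, 0, 0]},
    {"gripper": 0.4, "xyz": [-0.12, 0.5, 4], "angular": [0, 0, 0]},
    {"gripper": 0.4, "xyz": [-0.12, 0.5, 7], "angular": [0, 0, 0]},
    {"gripper": 0.4, "xyz": [-0.12, 0.5, 7.65], "angular": [0, 0, 0]},
    {"gripper": 0.4, "xyz": [-0.12, 0.5, 7.65], "angular": [0, 0, 0]},
    {"gripper": 0.4, "xyz": [-0.12, 0.5, 7.65], "angular": [0, 0, 0]}
  ]
}}

```text
clock: 29.25
position: [398.1, -326.4, 130.0]
ee_rot: [1.0, 0.0, 0.001, 0.001]
contact_force: [0.3, 0.0, -0.5]
gripper_width: 60.0
```

Request:
{"name": "move_arm", "arguments": {
  "moves": [
    {"gripper": 0, "xyz": [0, -0.12, 0.08], "angular": [0, 0, 0]},
    {"gripper": 0, "xyz": [0, -0.12, 0.08], "angular": [0, 0, 0]},
    {"gripper": -1, "xyz": [0, -0.12, 0.08], "angular": [0, 0, 0]},
    {"gripper": -1, "xyz": [0, -0.12, 0.08], "angular": [0, 0, 0]},
    {"gripper": -1, "xyz": [0, -0.12, 0.08], "angular": [0, 0, 0]},
    {"gripper": -1, "xyz": [0, -0.12, 0.08], "angular": [0, 0, 0]}
  ]
}}

```text
clock: 30.0
position: [397.7, -325.1, 128.6]
ee_rot: [1.0, 0.0, 0.001, 0.0]
contact_force: [-0.4, 0.5, 4.9]
gripper_width: 28.5
```

Request:
{"name": "move_arm", "arguments": {
  "moves": [
    {"gripper": -1, "xyz": [0, 0, -2], "angular": [0, 0, 0]},
    {"gripper": -1, "xyz": [0, 0, -5], "angular": [0, 0, 0]},
    {"gripper": -1, "xyz": [0, -2, -9], "angular": [0, 0, 0]},
    {"gripper": -1, "xyz": [0, -6.5, -10], "angular": [0, 0, 0]},
    {"gripper": -1, "xyz": [0.5, -11.5, -10], "angular": [0, 0, 0]},
    {"gripper": -1, "xyz": [3, -16, -10], "angular": [0, 0, 0]},
    {"gripper": -1, "xyz": [6.5, -20, -10], "angular": [0, 0, 0]},
    {"gripper": -1, "xyz": [10, -24, -10], "angular": [0, 0, 0]},
    {"gripper": -1, "xyz": [13.5, -28, -10], "angular": [0, 0, 0]},
    {"gripper": -1, "xyz": [17, -31.5, -10], "angular": [0, 0, 0]}
  ]
}}

```text
clock: 31.25
position: [567.0, -8.0, 226.3]
ee_rot: [1.0, 0.0, -0.002, -0.0]
contact_force: [1.0, -0.9, -2.8]
gripper_width: 28.4
```

Request:
{"name": "move_arm", "arguments": {
  "moves": [
    {"gripper": -1, "xyz": [2.5, -2, 0], "angular": [0, 0, 0]},
    {"gripper": -1, "xyz": [3.95, -3.6, 1], "angular": [0, 0, 0]},
    {"gripper": -1, "xyz": [3.95, -3.6, 4], "angular": [0, 0, 0]},
    {"gripper": -1, "xyz": [3.95, -3.6, 7], "angular": [0, 0, 0]},
    {"gripper": -1, "xyz": [3.95, -3.6, 8.5], "angular": [0, 0, 0]},
    {"gripper": -1, "xyz": [3.95, -3.6, 8.5], "angular": [0, 0, 0]},
    {"gripper": -1, "xyz": [3.95, -3.6, 8.5], "angular": [0, 0, 0]}
  ]
}}

```text
clock: 32.12
position: [607.4, 26.2, 144.1]
ee_rot: [1.0, 0.0, 0.001, -0.0]
contact_force: [0.5, 0.1, -2.1]
gripper_width: 28.5
```

Request:
{"name": "move_arm", "arguments": {
  "moves": [
    {"gripper": -1, "xyz": [0, -0.08, 0.6], "angular": [0, 0, 0]},
    {"gripper": -1, "xyz": [0, -0.08, 1.1], "angular": [0, 0, 0]},
    {"gripper": -1, "xyz": [0, -0.08, 1.3], "angular": [0, 0, 0]},
    {"gripper": -1, "xyz": [0, -0.08, 1.43], "angular": [0, 0, 0]},
    {"gripper": -1, "xyz": [0, -0.08, 1.43], "angular": [0, 0, 0]}
  ]
}}

```text
clock: 32.75
position: [607.0, 27.0, 129.6]
ee_rot: [1.0, 0.0, 0.0, 0.0]
contact_force: [-0.8, -0.5, 2.8]
gripper_width: 28.3
```

Request:
{"name": "move_arm", "arguments": {
  "moves": [
    {"gripper": 0.4, "xyz": [0, 0, 0], "angular": [0, 0, 0]},
    {"gripper": 0.4, "xyz": [0, 0, 0], "angular": [0, 0, 0]},
    {"gripper": 0.4, "xyz": [0, 0, 0], "angular": [0, 0, 0]},
    {"gripper": 0.4, "xyz": [0, 0, -2], "angular": [0, 0, 0]},
    {"gripper": 0.4, "xyz": [0, 0, -6], "angular": [0, 0, 0]},
    {"gripper": 0.4, "xyz": [0, 0, -9], "angular": [0, 0, 0]},
    {"gripper": 0.4, "xyz": [-2, 5, -9], "angular": [0, 0, 0]},
    {"gripper": 0.4, "xyz": [-4, 11, -9], "angular": [0, 0, 0]},
    {"gripper": 0.4, "xyz": [-6, 17, -9], "angular": [0, 0, 0]},
    {"gripper": 0.4, "xyz": [-6.8, 23, -9], "angular": [0, 0, 0]}
  ]
}}

```text
clock: 34.0
position: [537.8, -204.5, 219.2]
ee_rot: [1.0, 0.001, 0.0, 0.0]
contact_force: [1.0, 0.2, 0.3]
gripper_width: 59.9
```

Request:
{"name": "move_arm", "arguments": {
  "moves": [
    {"gripper": 0.4, "xyz": [0, 5, 0], "angular": [0, 0, 0]},
    {"gripper": 0.4, "xyz": [0, 10, 0], "angular": [0, 0, 0]},
    {"gripper": 0.4, "xyz": [0, 10, 2.5], "angular": [0, 0, 0]},
    {"gripper": 0.4, "xyz": [0, 10, 2.5], "angular": [0, 0, 0]},
    {"gripper": 0.4, "xyz": [0, 10, 2.5], "angular": [0, 0, 0]}
  ]
}}

```text
clock: 34.62
position: [539.2, -302.8, 194.4]
ee_rot: [1.0, 0.001, 0.0, 0.0]
contact_force: [0.7, -1.0, -0.2]
gripper_width: 59.6
```

Request:
{"name": "move_arm", "arguments": {
  "moves": [
    {"gripper": 0.4, "xyz": [0, 0.1, 1], "angular": [0, 0, 0]},
    {"gripper": 0.4, "xyz": [0, 0.1, 4], "angular": [0, 0, 0]},
    {"gripper": 0.4, "xyz": [0, 0.1, 7], "angular": [0, 0, 0]},
    {"gripper": 0.4, "xyz": [0, 0.1, 7.8], "angular": [0, 0, 0]},
    {"gripper": 0.4, "xyz": [0, 0.1, 7.8], "angular": [0, 0, 0]},
    {"gripper": 0.4, "xyz": [0, 0.1, 7.8], "angular": [0, 0, 0]}
  ]
}}

```text
clock: 35.38
position: [539.8, -304.2, 117.2]
ee_rot: [1.0, 0.0, 0.001, 0.001]
contact_force: [1.0, -0.7, -0.7]
gripper_width: 59.8
```

Request:
{"name": "move_arm", "arguments": {
  "moves": [
    {"gripper": 0, "xyz": [-0.07, 0.03, 0.17], "angular": [0, 0, 0]},
    {"gripper": 0, "xyz": [-0.07, 0.03, 0.17], "angular": [0, 0, 0]},
    {"gripper": -1, "xyz": [-0.07, 0.03, 0.17], "angular": [0, 0, 0]},
    {"gripper": -1, "xyz": [-0.07, 0.03, 0.17], "angular": [0, 0, 0]},
    {"gripper": -1, "xyz": [-0.07, 0.03, 0.17], "angular": [0, 0, 0]},
    {"gripper": -1, "xyz": [-0.07, 0.03, 0.17], "angular": [0, 0, 0]}
  ]
}}

```text
clock: 36.12
position: [538.4, -304.5, 114.6]
ee_rot: [1.0, 0.0, 0.0, 0.0]
contact_force: [-0.2, -1.2, 3.7]
gripper_width: 32.9
```

Request:
{"name": "move_arm", "arguments": {
  "moves": [
    {"gripper": -1, "xyz": [0, 0, -2], "angular": [0, 0, 0]},
    {"gripper": -1, "xyz": [0, 0, -5], "angular": [0, 0, 0]},
    {"gripper": -1, "xyz": [0, -2, -8.5], "angular": [0, 0, 0]},
    {"gripper": -1, "xyz": [0.5, -6, -10], "angular": [0, 0, 0]},
    {"gripper": -1, "xyz": [1, -10.5, -10], "angular": [0, 0, 0]},
    {"gripper": -1, "xyz": [2.5, -15, -10], "angular": [0, 0, 0]},
    {"gripper": -1, "xyz": [4.8, -19, -10], "angular": [0, 0, 0]},
    {"gripper": -1, "xyz": [5.8, -21.1, -8], "angular": [0, 0, 0]},
    {"gripper": -1, "xyz": [5.8, -21.1, -5], "angular": [0, 0, 0]},
    {"gripper": -1, "xyz": [5.8, -21.1, -2.5], "angular": [0, 0, 0]}
  ]
}}

```text
clock: 37.38
position: [594.6, -92.3, 136.2]
ee_rot: [1.0, 0.0, -0.002, -0.0]
contact_force: [-0.6, -0.8, -1.9]
gripper_width: 33.2
```

Request:
{"name": "move_arm", "arguments": {
  "moves": [
    {"gripper": -1, "xyz": [0, 0, 0], "angular": [0, 0, 0]},
    {"gripper": -1, "xyz": [0, 0, 0], "angular": [0, 0, 0]},
    {"gripper": -1, "xyz": [0, 0, 0], "angular": [0, 0, 0]}
  ]
}}

```text
clock: 37.75
position: [596.7, -93.3, 140.3]
ee_rot: [1.0, 0.0, 0.001, -0.0]
contact_force: [0.3, -1.4, -2.7]
gripper_width: 32.8
```

Down by 24.7 mm to z = 115.6.

Request:
{"name": "move_arm", "arguments": {
  "moves": [
    {"gripper": -1, "xyz": [0, -0.02, 1], "angular": [0, 0, 0]},
    {"gripper": -1, "xyz": [0, -0.02, 1.8], "angular": [0, 0, 0]},
    {"gripper": -1, "xyz": [0, -0.02, 2.2], "angular": [0, 0, 0]},
    {"gripper": -1, "xyz": [0, -0.02, 2.45], "angular": [0, 0, 0]},
    {"gripper": -1, "xyz": [0, -0.02, 2.45], "angular": [0, 0, 0]},
    {"gripper": -1, "xyz": [0, -0.02, 2.45], "angular": [0, 0, 0]}
  ]
}}

```text
clock: 38.5
position: [596.1, -93.2, 115.6]
ee_rot: [1.0, 0.0, 0.0, 0.0]
contact_force: [-2.6, -1.4, 5.9]
gripper_width: 32.7
```

Request:
{"name": "move_arm", "arguments": {
  "moves": [
    {"gripper": 0.4, "xyz": [0, 0, 0], "angular": [0, 0, 0]},
    {"gripper": 0.4, "xyz": [0, 0, 0], "angular": [0, 0, 0]},
    {"gripper": 0.4, "xyz": [0, 0, 0], "angular": [0, 0, 0]},
    {"gripper": 0.4, "xyz": [0, 0, -2], "angular": [0, 0, 0]},
    {"gripper": 0.4, "xyz": [0, 0, -6], "angular": [0, 0, 0]},
    {"gripper": 0.4, "xyz": [0, 0, -10], "angular": [0, 0, 0]},
    {"gripper": 0.4, "xyz": [-3, 5, -10], "angular": [0, 0, 0]},
    {"gripper": 0.4, "xyz": [-6, 10, -10], "angular": [0, 0, 0]},
    {"gripper": 0.4, "xyz": [-9, 15.5, -10], "angular": [0, 0, 0]},
    {"gripper": 0.4, "xyz": [-12, 20.5, -10], "angular": [0, 0, 0]}
  ]
}}

```text
clock: 39.75
position: [475.1, -299.6, 214.6]
ee_rot: [1.0, 0.0, 0.0, 0.0]
contact_force: [0.6, 0.3, -0.3]
gripper_width: 59.7
```

Request:
{"name": "move_arm", "arguments": {
  "moves": [
    {"gripper": 0.4, "xyz": [-0.7, 1.8, 0], "angular": [0, 0, 0]},
    {"gripper": 0.4, "xyz": [-0.7, 1.8, 1], "angular": [0, 0, 0]},
    {"gripper": 0.4, "xyz": [-0.7, 1.8, 1], "angular": [0, 0, 0]},
    {"gripper": 0.4, "xyz": [-0.7, 1.8, 1], "angular": [0, 0, 0]}
  ]
}}

```text
clock: 40.25
position: [469.8, -315.1, 204.3]
ee_rot: [1.0, 0.001, -0.0, -0.0]
contact_force: [-0.3, -0.6, -0.4]
gripper_width: 59.9
```

Request:
{"name": "move_arm", "arguments": {
  "moves": [
    {"gripper": 0.4, "xyz": [-0.15, 0.03, 1], "angular": [0, 0, 0]},
    {"gripper": 0.4, "xyz": [-0.15, 0.03, 4], "angular": [0, 0, 0]},
    {"gripper": 0.4, "xyz": [-0.15, 0.03, 7], "angular": [0, 0, 0]},
    {"gripper": 0.4, "xyz": [-0.15, 0.03, 7.6], "angular": [0, 0, 0]},
    {"gripper": 0.4, "xyz": [-0.15, 0.03, 7.6], "angular": [0, 0, 0]},
    {"gripper": 0.4, "xyz": [-0.15, 0.03, 7.6], "angular": [0, 0, 0]}
  ]
}}

```text
clock: 41.0
position: [468.5, -316.6, 129.8]
ee_rot: [1.0, 0.0, 0.001, 0.001]
contact_force: [-1.4, -0.3, -0.0]
gripper_width: 59.9
```

Request:
{"name": "move_arm", "arguments": {
  "moves": [
    {"gripper": 0, "xyz": [-0.03, -0.07, 0.13], "angular": [0, 0, 0]},
    {"gripper": 0, "xyz": [-0.03, -0.07, 0.13], "angular": [0, 0, 0]},
    {"gripper": -1, "xyz": [-0.03, -0.07, 0.13], "angular": [0, 0, 0]},
    {"gripper": -1, "xyz": [-0.03, -0.07, 0.13], "angular": [0, 0, 0]},
    {"gripper": -1, "xyz": [-0.03, -0.07, 0.13], "angular": [0, 0, 0]},
    {"gripper": -1, "xyz": [-0.03, -0.07, 0.13], "angular": [0, 0, 0]}
  ]
}}

```text
clock: 41.75
position: [467.7, -316.0, 127.8]
ee_rot: [1.0, 0.0, 0.001, 0.0]
contact_force: [-0.6, -1.0, 4.5]
gripper_width: 36.6
```

Request:
{"name": "move_arm", "arguments": {
  "moves": [
    {"gripper": -1, "xyz": [0, 0, -2], "angular": [0, 0, 0]},
    {"gripper": -1, "xyz": [0, 0, -5], "angular": [0, 0, 0]},
    {"gripper": -1, "xyz": [0, -1.5, -9], "angular": [0, 0, 0]},
    {"gripper": -1, "xyz": [0, -5.5, -10], "angular": [0, 0, 0]},
    {"gripper": -1, "xyz": [0, -10.5, -10], "angular": [0, 0, 0]},
    {"gripper": -1, "xyz": [1, -15.5, -10], "angular": [0, 0, 0]},
    {"gripper": -1, "xyz": [2, -20.5, -10], "angular": [0, 0, 0]},
    {"gripper": -1, "xyz": [4, -25, -10], "angular": [0, 0, 0]},
    {"gripper": -1, "xyz": [6.3, -28.2, -10], "angular": [0, 0, 0]},
    {"gripper": -1, "xyz": [7.3, -28.8, -8], "angular": [0, 0, 0]}
  ]
}}

```text
clock: 43.0
position: [541.3, -25.1, 206.7]
ee_rot: [1.0, 0.001, 0.001, -0.001]
contact_force: [-0.6, -0.5, -2.0]
gripper_width: 36.5
```

Request:
{"name": "move_arm", "arguments": {
  "moves": [
    {"gripper": -1, "xyz": [0, 0, 2], "angular": [0, 0, 0]},
    {"gripper": -1, "xyz": [0, 0, 4], "angular": [0, 0, 0]},
    {"gripper": -1, "xyz": [0, 0, 5], "angular": [0, 0, 0]},
    {"gripper": -1, "xyz": [0, 0, 5], "angular": [0, 0, 0]},
    {"gripper": -1, "xyz": [0, 0, 5], "angular": [0, 0, 0]}
  ]
}}

```text
clock: 43.62
position: [540.6, -27.6, 157.8]
ee_rot: [1.0, 0.0, 0.001, -0.0]
contact_force: [-0.3, -0.4, -1.9]
gripper_width: 36.8
```

Request:
{"name": "move_arm", "arguments": {
  "moves": [
    {"gripper": -1, "xyz": [0.08, 0.03, 1], "angular": [0, 0, 0]},
    {"gripper": -1, "xyz": [0.08, 0.03, 2], "angular": [0, 0, 0]},
    {"gripper": -1, "xyz": [0.08, 0.03, 2.5], "angular": [0, 0, 0]},
    {"gripper": -1, "xyz": [0.08, 0.03, 2.75], "angular": [0, 0, 0]},
    {"gripper": -1, "xyz": [0.08, 0.03, 2.8], "angular": [0, 0, 0]},
    {"gripper": -1, "xyz": [0.08, 0.03, 2.8], "angular": [0, 0, 0]}
  ]
}}

```text
clock: 44.38
position: [541.2, -27.9, 129.4]
ee_rot: [1.0, 0.0, 0.0, -0.0]
contact_force: [-0.4, 0.2, -2.7]
gripper_width: 36.9
```

Request:
{"name": "move_arm", "arguments": {
  "moves": [
    {"gripper": -1, "xyz": [0.01, 0, 0.05], "angular": [0, 0, 0]},
    {"gripper": -1, "xyz": [0.01, 0, 0.08], "angular": [0, 0, 0]},
    {"gripper": -1, "xyz": [0.01, 0, 0.08], "angular": [0, 0, 0]}
  ]
}}

```text
clock: 44.75
position: [541.4, -27.9, 128.9]
ee_rot: [1.0, 0.0, 0.0, -0.0]
contact_force: [0.2, -0.8, 0.7]
gripper_width: 36.9
```

Request:
{"name": "move_arm", "arguments": {
  "moves": [
    {"gripper": 0.4, "xyz": [0, 0, 0], "angular": [0, 0, 0]},
    {"gripper": 0.4, "xyz": [0, 0, 0], "angular": [0, 0, 0]},
    {"gripper": 0.4, "xyz": [0, 0, 0], "angular": [0, 0, 0]},
    {"gripper": 0.4, "xyz": [0, 0, -2], "angular": [0, 0, 0]},
    {"gripper": 0.4, "xyz": [0, 0, -6], "angular": [0, 0, 0]},
    {"gripper": 0.4, "xyz": [0, 0, -11], "angular": [0, 0, 0]},
    {"gripper": 0.4, "xyz": [0.9, -1.7, -16.7], "angular": [0, 0, 0]},
    {"gripper": 0.4, "xyz": [0.9, -1.7, -16.7], "angular": [0, 0, 0]},
    {"gripper": 0.4, "xyz": [0.9, -1.7, -16.7], "angular": [0, 0, 0]},
    {"gripper": 0.4, "xyz": [0.9, -1.7, -16.7], "angular": [0, 0, 0]}
  ]
}}

```text
clock: 46.0
position: [549.3, -11.2, 293.8]
ee_rot: [1.0, -0.0, -0.002, 0.0]
contact_force: [0.1, 0.3, -0.2]
gripper_width: 60.3
```

```bash
python3 look.py w7|head -1; python3 caps.py w7|head -3; python3 caps.py w1|head -3
```

```text
w7 46.0 [549.3 -11.2 293.8] [ 1.    -0.    -0.002  0.   ] 60.3
round z 158.7 enc 607.0 26.1 30.6 ell [607.   26.5] [28.4 29.2]
square z 152.6 enc 597.6 -92.1 34.6 ell [597.6 -92.4] [32.5 33.5]
can z 164.6 enc 542.3 -28.3 37.8 ell [542.2 -28.2] [36.1 36.7]
round z 158.7 enc 606.6 27.1 30.0 ell [606.5  27. ] [28.7 28.8]
square z 152.6 enc 597.5 -92.6 34.4 ell [597.2 -92.5] [32.6 33.5]
can z 164.6 enc 541.1 -27.7 38.3 ell [541.3 -28. ] [36.3 36.7]
```

View pics/w7.png

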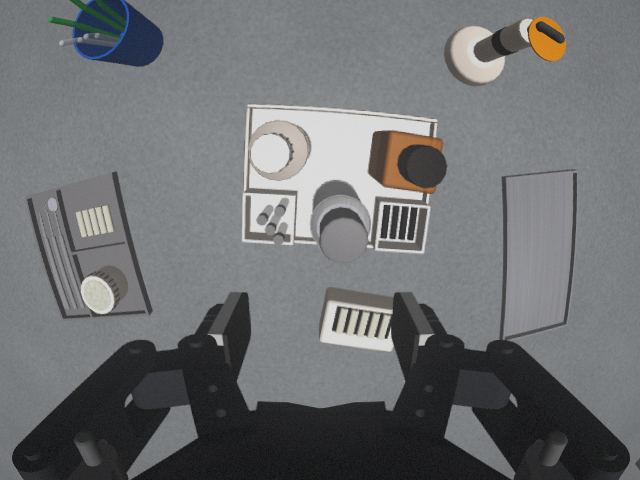

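All three are back within about 1 mm of where they started, the jar is in its compartment, and the bystanders look unmoved. Handing in.

```bash
python3 -c "
from bench import arm
print(arm.job_done())"
```

```text
the job is handed in; nothing more can be done
None
```

The job is done and handed in at 46 s on the robot's clock, against the 134 s limit. I moved the square bottle, the can and the round bottle onto the steel tray. Then I stood the jar in the set-up compartment and put the round bottle, the square bottle and the can back in the caddy.

- **Caddy:** in the last wrist picture all three stand upright, with cap centres within about 1.2 mm of where they were at the start.
- **Jar:** it measured (433, 283) mm after I released it, against my compartment-centre estimate of (433, 284). That estimate is good to a few mm, because different readings of the compartment centre varied from x 430 to 438 and y 281 to 288.
- **Bystanders:** the tumbler, curing light and cotton-roll box look unmoved; I compared them by eye in the pictures and did not measure them.
- **Forces:** the contact force stayed below about 7 N in every reading I took, and the gripper was clear of everything at the end.
- **Disagreement:** one side-camera estimate put the square bottle about 4 mm off in y from where the arm held it. I put that down to the partly hidden view from that camera, and no other check failed.

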